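Close the leak-test chamber and hold its key switch turned

ROBOT

A 7-joint arm with a two-finger parallel gripper is mounted at the origin on a cart in front of the work surface, level with it; the furniture and walls round the work are solid. World frame = base frame: x ahead of the robot, y to its left, z up, the work surface at z = 0. Lengths are in mm, angles in degrees, forces in N, time in s.
With the tool pointing down it reaches from about 350 to 900 mm from the base axis. Payload 8.1 kg.
Tool frame: the origin (TCP) lies on the mounting face of the last link; the fingertips stand 173 mm ahead of it and the grasp point (between the pads) lies r.tcp_to_grasp ahead of it (r.tcp_to_grasp is the distance from the TCP to the grasp point, in mm); z points along the fingers, y is the line along which they close (so a half turn about z gives the same grasp; the last joint's range is limited). The gripper opens to 85 mm and grips with 20 to 120 N. Pads are 22 mm wide; open, the fingers measure 114 mm over their backs; the gripper's body (76 mm by 85 mm) begins 54 mm behind the grasp point. The pads swing forward as they close: fully open they stand 13 mm farther back than shut.
Start: joints at [63.908, 24.895, 1.432, 90.138, -0.665, 64.973, -4.303], TCP at [215.931, -586.521, 404.723] pointing down, gripper open.
Joint ranges: [-149.89, 149.89], [-25.12, 119.58], [-72.63, 75.52], [4.76, 147.25], [-75.54, 255.54], [6.69, 114.76], [-157.13, 157.13]. Speed limits (degrees/s): [127.2, 127.2, 172.46, 172.46, 180, 180, 180].

INTERFACE

Orientations are given as a 3x3 rotation matrix whose columns are the frame's x, y, z axes.
In Python, from station import r gives the robot as it stands. The module is installed in compiled form; this text tells all that it offers.
- The arm moves only by the shell command python3 -m jog 'ROWS' [OPENING] [FORCE]. ROWS is a JSON list of rows, 1 to 20 of them, each of 6 numbers: dx, dy, dz in mm, then a rotation vector rx, ry, rz in degrees; each row shifts and turns the commanded pose from where the row before left it, along the tool's axes as they then stand; what a row does not reach is not made up. A row lasts 1/10 s, in which the tool goes at most 50 mm and 8.59 degrees, less where a joint would pass 70% of its speed; a pose out of reach is approached as far as the arm can. OPENING is the opening from 0.0 (shut) to 1.0 (fully open), set as the command begins (- or left out keeps the last). The fingers move at their own pace and stop on an object; FORCE is the grip in N (left out, the last holds). Time passes only in rows, so rows that do not move let the fingers close. It prints the time, the measured TCP pose, the force, the opening and the grip force at its end.
- r.get_state(): the state, without advancing time (a new reading comes with each control period).
- r.snapshot(name): name is "scene" or "top"; returns the picture (384x512x3 uint8, red, green, blue); there is no depth.
- r.camera_info(name): a dict with "camera_matrix" (3x3 intrinsics, pixels), "origin" and "rotation" of the camera in the world. Camera axes: x right, y down, z forward; pixel columns grow to the right and rows downward; lengths in mm; the calibration is good to about 2 mm. A picture is of the moment at which its call begins. camera_info takes no time and is no camera call.
- r.close_job(): hands the job in; it is judged then, once.
Trained networks look in the newest picture that a camera, given by its name, has taken for a name from the list of things; names that differ only in an ending like _2 or _b are one class to them, and where a whole thing is asked for, a point or a joint stands for the part that bears it (a point fixed in the world has none). Each returns a list of dicts, best first, with "p" (0 to 1); they miss things now and then, are a little off and sometimes report something else, mostly with a low value. They report only what shows in the picture. A call takes as long as a camera call.
- r.boxes_of(target, camera): "centre" ([column, row] in pixels, amid what is visible of it).
- r.mark_of(target, camera): "centre" ([column, row] in pixels: a listed point, or the origin of a listed thing).
The state is a dict: "t": time; "joints": joint angles; "joint_velocities": joint speeds; "tau": joint torques, N m; "tcp_pos": TCP position; "ee_rot": TCP orientation; "wrist_force": force on the tool from outside, world axes, zero at the start; "wrist_torque": the same for the moment, N m; "finger_gap": opening from 0.0 (shut) to 1.0 (fully open); "finger_force": force on a finger pad.
Only numpy, scipy, OpenCV 4.12 (cv2) and the standard library are available. Lean on these libraries where they do the work, as an engineer would, in place of code of your own. Each camera call takes 0.05 s, during which the arm holds its last target. There are 200 camera calls.

TASK

A sealed jar stands in the open chamber of the bench leak tester. Set the loose round cover down on the chamber's rim so that it is fully seated and level, without dropping it, and let go of it. Then take the red-headed key from the key block, work it down past the sticky pins of the tester's key switch until it is fully home, and turn it a quarter turn clockwise to its stop; the switch springs back when let go, so finish still gripping the key and holding it turned. Leave the black-headed key and the two other jars where they are.

Things in the scene. Friction and masses are not known exactly. Their poses are not given: they have to be found in the camera images.
- tester: bench leak tester, fixed: grey base 150 (x) x 300 (y) mm, 30 mm high; towards +y a clear round chamber (outer 120, inner 110 mm diameter, black gasket rim, amber jar inside); towards -y a square grey pod 56 mm wide with the key switch on top; between them at the back (+x) a round gauge, 96 mm high. Origin: centre of the underside; z up. Position and yaw vary
- chamber_rim (a point): centre of the chamber's mouth at the top of its rim, 98 mm above the bench; axes as the tester's
- lock_face (a point): centre of the key slot on the flat top of the key-switch pod, 76 mm above the bench; axes as the tester's. Straight through-slot in a fixed 4 mm plate, 18 mm long along y, 7 mm wide along x. Under it the lock cylinder has the same slot. The plate lets the key turn only when it is fully home (within 3 mm)
- lock_pins (a point): point on the slot's axis 19 mm below the lock face, amid four hidden spring pins that stick out from the slot's long walls at depths of 15 and 23 mm. Sticky: pushed aside, they tend to stay there. A straight push must overcome up to about 15 N; rocking the key about its length (the slot gives 0.1 rad either way) while pressing needs less
- key_switch (a joint): turn of the lock cylinder (rad): 0 at rest with its slot in line with the plate's, growing clockwise seen from above to the stop at 1.5 (a quarter turn). A spring drives it back to 0, with about 0.05 N m at rest and 0.14 N m at the stop; through the play in the slot the key runs about 0.1 rad ahead of the cylinder
- cover: loose round cover, about 0.3 kg, flat on the bench: aluminium flange 130 mm in diameter, 8 to 17 mm above the origin; below it a black spigot of 105 mm (97 mm at its tapered foot) that enters the chamber's mouth with 2.5 mm play all round; on top a black round knob 32 mm in diameter, 27 to 47 mm above the origin. Origin: centre of the spigot's underside; z up. Any yaw fits
- cover_seat (a point): point on the cover's axis at the underside of its flange, 8 mm above the cover's origin; level with the chamber_rim when the cover is seated
- key_block: fixed wooden block on a rubber foot, 46 (x) x 110 (y) x 40 mm high, with two key slots (18 mm along y, 7 mm wide) at y = +26 and -26 mm; which key stands in which varies. Origin: centre of the underside
- red_key: key standing blade down in the block, 45 g. Flat red head 9 mm thick (key's x), 28 mm wide (y), 26 mm high; below it a round neck 5 mm in diameter, 7 mm long, then a steel blade 16 mm wide (y), 5 mm thick (x), rounded tip 31 mm below the head. Origin: centre of the head's underside (shoulder); z up. Yaw or yaw + pi both fit. Home: shoulder on the lock_face, origins coincide
- black_key: bystander: same key with a black head, in the other slot of the block
- jar_b: bystander: small amber jar with a white cap, 48 mm in diameter, 41 mm high, standing on the bench; origin: centre of its underside
- jar_c: bystander: another such jar

How it is judged (in metres and radians):
On the way, in this order (a step that is already met when the one before it is completed fails the run):
1. the cover is seated level on the chamber's rim and let go (horizontal distance between cover_seat and chamber_rim below 0.005 m and z of cover_seat in the frame of chamber_rim below 0.002 m and angle between cover's own z axis and vertical below 0.03 rad and contact force between cover and the arm below 0.1 N and contact force between cover and the fingers below 0.1 N), for 0.3 s.
2. the red key is fully home in the key switch (horizontal distance between red_key and lock_face below 0.004 m and z of red_key in the frame of lock_face below 0.003 m and angle between red_key's own z axis and vertical below 0.12 rad), for 0.1 s.
At the end, for the whole second after the job is handed in: cover on the rim (centre within 5 mm, at most 2 mm high, tilt under 0.03 rad); red key in the switch (centre within 4 mm, shoulder at most 3 mm above the face, tilt under 0.12 rad), switch turned past 1.25 rad, fingers gripping the key with over 1 N (all of step 2 and horizontal distance between cover_seat and chamber_rim below 0.005 m and z of cover_seat in the frame of chamber_rim below 0.002 m and angle between cover's own z axis and vertical below 0.03 rad and value of joint key_switch above 1.25 rad and contact force between the fingers and red_key above 1 N); the arm keeps its last pose, push and grip.
It fails at once if the cover is dropped: it falls faster than 0.5 m/s with no finger on it (linear speed of cover above 0.5 m/s and contact force between the fingers and cover below 0.05 N).
It fails at once if the black key is moved more than 15 mm (distance of black_key from where it was at the start of the episode above 0.015 m).
It fails at once if another jar is moved more than 25 mm (distance of any of jar_b, jar_c from where it was at the start of the episode above 0.025 m).
It also fails if it takes over 72 s, if anything falls off the work surface, if the arm or the gripper's body presses on something with over 40 N, if the wrist force passes 120 N, or if a joint passes its speed limit or range.

## Working session

There is one attempt and no reset: what is moved stays moved. The work goes in short steps, Python scripts to look and compute and a shell command to move; the robot and the scene stay as the last step left them, time stands still between calls to the robot, and variables do not carry over. Pictures are saved under pics/ and viewed, at most 10 in all, crops included, and the job is handed in when it is done.

```bash
mkdir -p pics; cat > h.py <<'E'
import numpy as np, cv2
from station import r
def ray(cam,px):
    c=r.camera_info(cam); K=np.array(c["camera_matrix"]); R=np.array(c["rotation"]); o=np.array(c["origin"],float)
    return o, R@np.linalg.inv(K)@np.array([px[0],px[1],1.])
def atz(cam,px,z):
    o,d=ray(cam,px); return o+d*(z-o[2])/d[2]
def tri(p1,p2):
    o1,d1=ray("scene",p1);o2,d2=ray("top",p2)
    A=np.stack([d1,-d2],1); s=np.linalg.lstsq(A,o2-o1,rcond=None)[0]
    a=o1+d1*s[0];b=o2+d2*s[1]; return (a+b)/2,np.linalg.norm(a-b)
def proj(cam,P):
    c=r.camera_info(cam); K=np.array(c["camera_matrix"]); R=np.array(c["rotation"]); q=K@R.T@(np.array(P,float)-np.array(c["origin"])); return q[:2]/q[2]
E
python3 - <<'E'
from h import *
np.set_printoptions(precision=1,suppress=True)
for c in("scene","top"):
    im=r.snapshot(c); cv2.imwrite(f"pics/{c}0.png",im[:,:,::-1]); i=r.camera_info(c); print(c,np.array(i["origin"]),np.array(i["rotation"]).tolist(),i["camera_matrix"][0][0])
Z=dict(tester=0,chamber_rim=98,lock_face=76,cover=0,cover_seat=8,key_block=0,red_key=40,black_key=40,jar_b=0)
for n,z in Z.items():
    for c in("scene","top"):
        for k in r.mark_of(n,c)[:3]: print(n,c,round(k["p"],2),np.array(k["centre"]),atz(c,k["centre"],z))
s=r.get_state(); print(r.tcp_to_grasp,s["t"],s["tcp_pos"],np.array(s["ee_rot"]).tolist())
E
```

```text
scene [-111.3 -939.1  556. ] [[0.7636017678230684, -0.2782300867498579, 0.5826665933487616], [-0.645391634990239, -0.35620375843388624, 0.6757133415600137], [0.019544248824418808, -0.8920240474924094, -0.45156519023630365]] 390.8449749589121
top [ 375.  -250.7 1418.1] [[0.025553318078104435, -0.9959667235936721, 0.08600763587778419], [-0.9996571136422356, -0.025950170736708453, -0.0034991117744921194], [0.005716911725218113, -0.08588873111661369, -0.9962883331583807]] 487.1629931277384
tester scene 0.62 [295.4 227.8] [ 543.8 -331.     0. ]
tester top 0.77 [281.9 171.1] [ 547.1 -321.7    0. ]
chamber_rim top 0.65 [257.7 169.4] [ 538.2 -250.7   98. ]
lock_face scene 0.57 [320.7 213. ] [ 551.9 -404.4   76. ]
lock_face top 0.78 [315.2 174.2] [ 531.7 -410.5   76. ]
cover scene 0.87 [212.  182.1] [527.8  40.4   0. ]
cover top 0.96 [161.4 176.7] [521.4  30.2   0. ]
cover top 0.51 [371.3 205.8] [ 452.1 -584.6    0. ]
cover top 0.38 [268.2 228.4] [ 378.8 -285.6    0. ]
cover_seat scene 0.74 [214.7 182.2] [525.1  20.3   8. ]
cover_seat scene 0.34 [239.1 240.4] [ 382.7 -294.1    8. ]
cover_seat
[... 247 characters left out ...]
.5 -309.4   40. ]
red_key top 0.44 [283.  171.9] [ 540.1 -322.9   40. ]
black_key scene 0.51 [230.8 224.9] [ 379.5 -264.5   40. ]
black_key top 0.46 [259.6 225.8] [ 385.4 -260.2   40. ]
jar_b scene 0.65 [288.1 280. ] [ 379.9 -472.7    0. ]
jar_b scene 0.58 [350.9 292.4] [ 455.1 -584.4    0. ]
jar_b scene 0.24 [210.7 182.3] [523.6  41.7   0. ]
jar_b top 0.82 [335.6 227.7] [ 385.8 -481.2    0. ]
jar_b top 0.56 [368.9 210.2] [ 439.1 -577.7    0. ]
154.70000000000002 1.0 [ 215.9 -586.5  404.7] [[0.9384295925387484, 0.3454705481574163, -1.4260901563053051e-05], [0.34547054825277185, -0.9384295925997409, 4.797254834366694e-06], [-1.172554178660816e-05, -9.428607381119445e-06, -0.9999999998868063]]
```

View pics/scene0.png

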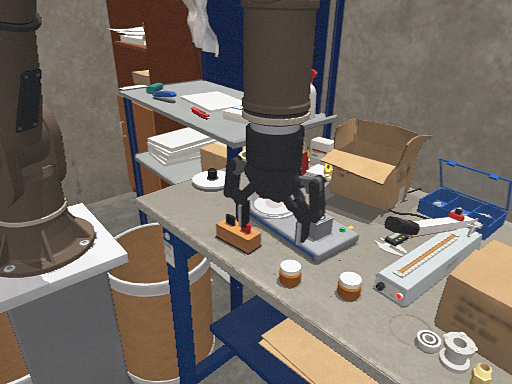

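View pics/top0.png

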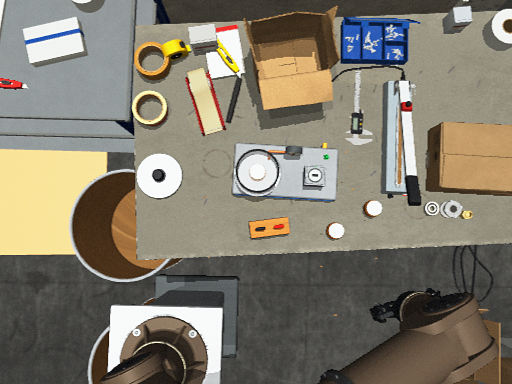

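The scene shows the cover at about (212,182) and the block at (238,236), with the gripper hiding the chamber. In the top view the cover is at (159,176), the chamber at (258,172), the lock at (315,175), the block at (269,228) and the jars at (336,231) and (373,208). Next I refine these with fits.

```bash
python3 - <<'E'
from h import *
np.set_printoptions(precision=1,suppress=True)
print("shelf",tri((247,146),(133,150)))
im=cv2.imread("pics/top0.png"); hsv=cv2.cvtColor(im,cv2.COLOR_BGR2HSV)
def blob(m,box):
    x0,y0,x1,y1=box; s=m[y0:y1,x0:x1].astype(np.uint8); n,l,st,ce=cv2.connectedComponentsWithStats(s)
    i=1+np.argmax(st[1:,4]); pts=np.argwhere(l==i)[:,::-1]+[x0,y0]
    return st[i,4],ce[i]+[x0,y0],cv2.minAreaRect(pts.astype(np.float32)),pts
H,S,V=cv2.split(hsv)
a,c,rc,p=blob((V>200)|(V<60),(133,148,186,204)); print("flange",a,c,atz("top",c,17),rc)
a,c,rc,p=blob(V<70,(148,165,170,188)); print("knob",a,c,atz("top",c,47))
a,c,rc,p=blob((H<20)&(S>150)&(V>110)|((V<60)),(243,212,294,242)); print("block",a,c,rc,atz("top",c,40))
a,c,rc,p=blob(((H<6)|(H>172))&(S>170)&(V>90),(245,215,292,240)); print("red",a,c,rc,atz("top",c,66))
a,c,rc,p=blob(V<70,(250,218,270,240)); print("black",a,c,rc,atz("top",c,66))
a,c,rc,p=blob(V<70,(228,144,285,200)); (e)=cv2.fitEllipse(cv2.convexHull(p.astype(np.int32))); print("rim",a,e,atz("top",e[0],98))
big=cv2.resize(im[138:248,130:345],None,fx=3.7,fy=3.7,interpolation=cv2.INTER_CUBIC); cv2.imwrite("pics/crop0.png",big)
E
```

```text
shelf (array([621.2,  56.5, 103.3]), np.float64(103.37900563826334))
flange 1487 [158.9 175.4] [523.3  34.3  17. ] ((159.0, 175.5), (43.0, 44.0), 90.0)
knob 85 [158.4 175.1] [520.8  29.6  47. ]
block 653 [269.  227.4] ((268.876953125, 227.51539611816406), (17.3648624420166, 38.82286834716797), 82.87498474121094) [ 381.7 -286.8   40. ]
red 28 [278.5 226. ] ((278.5, 226.0), (2.0, 9.0), 90.0) [ 386.  -312.3   66. ]
black 26 [259.8 228.4] ((259.9705810546875, 228.3823699951172), (2.6678919792175293, 8.48874568939209), 75.96376037597656) [ 378.  -260.9   66. ]
rim 100 ((257.0418395996094, 169.99929809570312), (42.30592346191406, 42.661048889160156), 84.53237915039062) [ 536.5 -249.    98. ]
```

View pics/crop0.png

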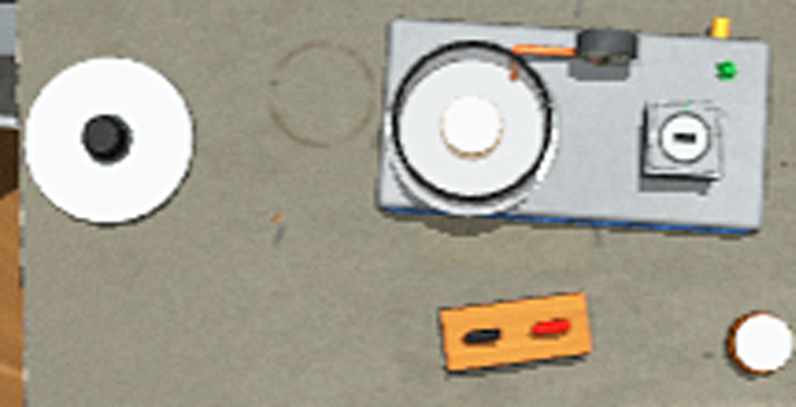

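```bash
python3 - <<'E'
from h import *
np.set_printoptions(precision=1,suppress=True)
for z in range(0,500,50):
    P=atz("top",(133,150),z); print(z,P,proj("scene",P))
for p,z in(((314.7,174.7),76),((257.0,170.0),98)): print(atz("top",p,z))
im=cv2.imread("pics/scene0.png"); cv2.imwrite("pics/crop1.png",cv2.resize(im[70:230,100:350],None,fx=3.2,fy=3.2,interpolation=cv2.INTER_CUBIC))
E
```

```text
0 [598.  116.9   0. ] [216.4 169.5]
50 [590.2 103.9  50. ] [216.2 157.9]
100 [582.3  90.9 100. ] [216.  145.6]
150 [574.4  78.  150. ] [215.8 132.7]
200 [566.6  65.  200. ] [215.6 119. ]
250 [558.7  52.1 250. ] [215.4 104.5]
300 [550.8  39.1 300. ] [215.2  89.1]
350 [543.   26.1 350. ] [214.9  72.8]
400 [535.1  13.2 400. ] [214.7  55.3]
450 [527.3   0.2 450. ] [214.4  36.7]
[ 530.3 -409.1   76. ]
[ 536.5 -248.8   98. ]
```

View pics/crop1.png

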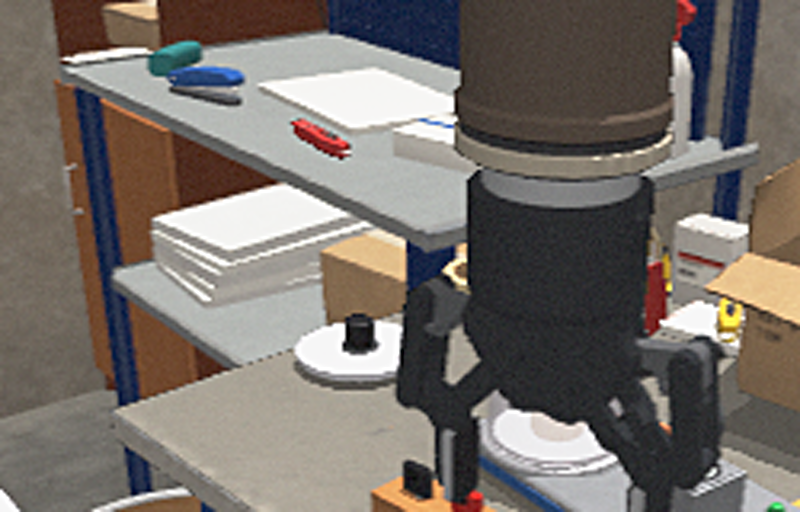

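```bash
python3 - <<'E'
from h import *
np.set_printoptions(precision=1,suppress=True)
print(tri((200,113),(10,83)),tri((234,112),(40,40)))
for z in (100,200,250,300,350,400):print(z,atz("scene",(233.7,146),z),proj("top",atz("scene",(233.7,146),z)))
E
python3 - <<'E'
import cv2
im=cv2.imread("pics/top0.png"); cv2.imwrite("pics/crop2.png",cv2.resize(im[0:215,0:190],None,fx=2.7,fy=2.7,interpolation=cv2.INTER_CUBIC))
E
```

```text
(array([752. , 440.5, 104.6]), np.float64(15.760680749849437)) (array([874.9, 366.1, 105.8]), np.float64(17.274930112488015))
100 [627.2  52.5 100. ] [147.8 134.2]
200 [ 465.2 -165.   200. ] [222.9 192.4]
250 [ 384.2 -273.7  250. ] [265.9 225.8]
300 [ 303.2 -382.5  300. ] [313.2 262.5]
350 [ 222.3 -491.2  350. ] [365.6 303.3]
400 [ 141.3 -599.9  400. ] [424.  348.6]
```

View pics/crop2.png

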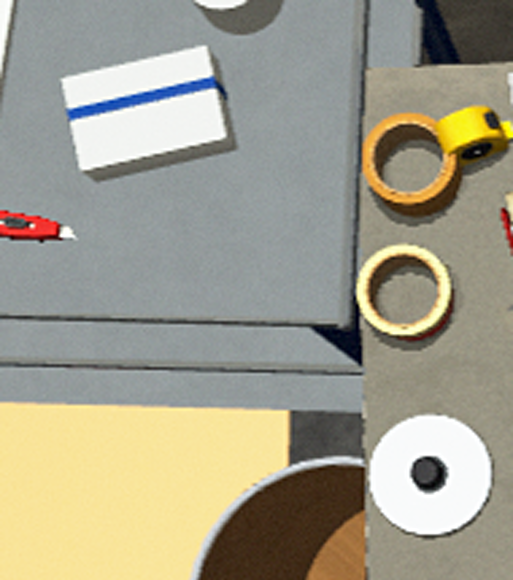

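The upper shelf is at z≈100 with its corner near x≈660, y≈95, so it is clear of the cover. Moving to above the cover.

```bash
python3 -m jog '[[25,-23.8,0,0,0,0],[25,-23.8,0,0,0,0],[25,-23.8,0,0,0,0],[25,-23.8,0,0,0,0],[25,-23.8,0,0,0,0],[25,-23.8,0,0,0,0],[25,-23.8,0,0,0,0],[25,-23.8,0,0,0,0],[25,-23.8,0,0,0,0],[25,-23.8,0,0,0,0],[25,-23.8,0,0,0,0],[25,-23.8,0,0,0,0],[25,-23.8,0,0,0,0],[25,-23.8,0,0,0,0],[25,-23.8,0,0,0,0],[25,-23.8,0,0,0,0],[25,-23.8,0,0,0,0],[25,-23.8,0,0,0,0],[25,-23.8,0,0,0,0],[25,-23.8,0,0,0,0]]' 1.0 60
cat >> h.py <<'E'
def go(x,y,z,yaw=None):
    "tool-axis shift to world TCP target; yaw = wanted direction of tool x (deg)"
    s=r.get_state(); R=np.array(s["ee_rot"]); d=R.T@(np.array([x,y,z])-s["tcp_pos"])
    cur=np.degrees(np.arctan2(R[1,0],R[0,0])); print("t",round(s["t"],2),"tcp",np.round(s["tcp_pos"],2),"yaw",round(cur,2),"tilt",np.round(R[:2,2],4),"shift",np.round(d,2),"rz",None if yaw is None else round(cur-yaw,2),"F",np.round(s["wrist_force"],2),"M",np.round(s["wrist_torque"],3),"gap",round(float(s["finger_gap"]),3),"grip",s["finger_force"],"j",np.round(s["joints"],1))
E
python3 - <<'E'
from h import *
go(522,33,195)
np.set_printoptions(precision=1,suppress=True)
im=r.snapshot("scene"); cv2.imwrite("pics/scene1.png",im[:,:,::-1])
# cover, via scene: knob
for n,z in(("cover",0),("cover_seat",8),("chamber_rim",98),("lock_face",76),("red_key",40),("key_block",0)):
    for k in r.mark_of(n,"scene")[:2]: print(n,round(k["p"],2),np.array(k["centre"]),atz("scene",k["centre"],z))
x=cv2.resize(im[140:290,190:390,::-1],None,fx=4,fy=4,interpolation=cv2.INTER_CUBIC); cv2.imwrite("pics/crop3.png",x)
E
```

```text
t: 3.0
tcp_pos: [521.2, 34.2, 404.9]
ee_rot: [[0.939, 0.345, 0.0], [0.345, -0.939, -0.0], [0.0, 0.0, -1.0]]
wrist_force: [0.1, -0.0, 0.2]
finger_gap: 0.996
finger_force: 0.0
t 3.0 tcp [521.19  34.17 404.89] yaw 20.19 tilt [ 0.0005 -0.0001] shift [  0.27   1.31 209.89] rz None F [ 0.05 -0.04  0.16] M [-0.018 -0.054 -0.022] gap 0.996 grip 0.0 j [  6.8  17.  -20.7 103.    6.8  61.2 -86.2]
cover 0.79 [214.3 183.5] [527.8  27.    0. ]
cover_seat 0.73 [215.3 182.4] [525.8  17.9   8. ]
chamber_rim 0.83 [275.1 184.7] [ 539.5 -249.5   98. ]
lock_face 0.77 [316.3 215.4] [ 534.6 -405.6   76. ]
red_key 0.39 [246.1 233.7] [ 384.5 -319.6   40. ]
key_block 0.64 [239.2 238.8] [ 394.5 -279.1    0. ]
key_block 0.25 [229.8 225.6] [ 413.4 -213.4    0. ]
```

View pics/crop3.png

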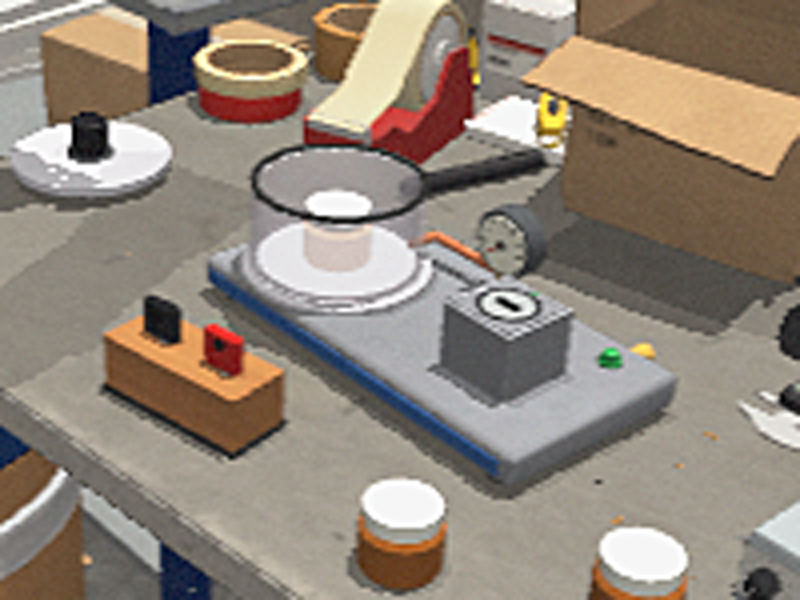

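The scene crop now shows everything unobstructed: rim centre at full-picture px (274,185.6), lock slot at (317,215.6), red key at (246,226), cover knob at (212,174). Descending on the knob.

```bash
python3 -m jog '[[0,1,30,0,0,0],[0,0,35,0,0,0],[0,0,35,0,0,0],[0,0,35,0,0,0],[0,0,30,0,0,0],[0,0,20,0,0,0],[0,0,12,0,0,0],[0,0,11,0,0,0],[0,0,0,0,0,0]]'; python3 -m jog '[[0,0,0,0,0,0],[0,0,0,0,0,0],[0,0,0,0,0,0],[0,0,0,0,0,0],[0,0,0,0,0,0],[0,0,0,0,0,0],[0,0,0,0,0,0],[0,0,0,0,0,0]]' 0 60; python3 - <<'E'
from h import *
go(522,33,300)
E
```

```text
t: 4.25
tcp_pos: [520.9, 31.5, 196.1]
ee_rot: [[0.939, 0.345, -0.001], [0.345, -0.939, -0.0], [-0.001, -0.0, -1.0]]
wrist_force: [-0.1, 0.3, 0.1]
finger_gap: 0.998
finger_force: 0.0
t: 5.05
tcp_pos: [521.3, 32.1, 197.6]
ee_rot: [[0.938, 0.346, 0.001], [0.346, -0.938, -0.0], [0.001, 0.0, -1.0]]
wrist_force: [-2.0, -0.9, 9.0]
finger_gap: 0.353
finger_force: 58.9
t 5.05 tcp [521.27  32.09 197.64] yaw 20.21 tilt [ 0.0012 -0.0001] shift [   1.11   -0.55 -102.36] rz None F [-1.95 -0.87  8.98] M [ 0.046  0.454 -0.005] gap 0.353 grip 58.902035497594625 j [  2.7  32.2 -16.4 115.1  15.4  34.7 -93.8]
```

```bash
python3 -m jog '[[0,0,-5,0,0,0],[0,0,-10,0,0,0],[0,0,-20,0,0,0],[0,0,-25,0,0,0],[0,0,-25,0,0,0],[0,0,-25,0,0,0],[0,0,-20,0,0,0],[0,0,-10,0,0,0],[0,0,0,0,0,0]]'; python3 - <<'E'
from h import *
go(537.5,-249,330)
np.set_printoptions(precision=1,suppress=True)
print(atz("scene",(274.3,185.6),98),atz("scene",(317.1,215.6),76))
E
```

```text
t: 5.95
tcp_pos: [521.3, 32.0, 338.1]
ee_rot: [[0.938, 0.345, 0.003], [0.345, -0.938, 0.0], [0.002, 0.001, -1.0]]
wrist_force: [0.9, -0.5, -2.5]
finger_gap: 0.349
finger_force: 59.8
t 5.95 tcp [521.31  32.01 338.12] yaw 20.2 tilt [0.0025 0.0001] shift [-81.86 269.31   8.13] rz None F [ 0.91 -0.45 -2.46] M [-0.043 -0.023 -0.029] gap 0.349 grip 59.8010242512828 j [  6.4  21.  -20.4 108.    9.1  52.4 -88.1]
[ 534.1 -252.3   98. ] [ 535.4 -407.5   76. ]
```

```bash
python3 -m jog '[[-3,10,0,0,0,0],[-6,20,0,0,0,0],[-7,23,0,0,0,0],[-8,26,0,0,0,0],[-8,26,0,0,0,0],[-8,26,0,0,0,0],[-8,26,0,0,0,0],[-8,26,0,0,0,0],[-7,24,1,0,0,0],[-7,22,2,0,0,0],[-6,18,2,0,0,0],[-4,14,2,0,0,0],[-3,9,1,0,0,0],[0,0,0,0,0,0],[0,0,0,0,0,0]]'; python3 - <<'E'
from h import *
go(536.5,-250,330)
im=r.snapshot("scene"); cv2.imwrite("pics/scene2.png",im[:,:,::-1]); im2=r.snapshot("top"); cv2.imwrite("pics/top2.png",im2[:,:,::-1])
for n in("cover","cover_seat"):
  for c in("scene","top"):
    for k in r.mark_of(n,c)[:1]: print(n,c,k)
f=lambda a,x,y:cv2.resize(a[y:y+130,x:x+110,::-1],None,fx=3.6,fy=3.6,interpolation=cv2.INTER_CUBIC)
cv2.imwrite("pics/crop4.png",np.hstack([f(im,220,110),f(im2,205,110)]))
E
```

```text
t: 7.45
tcp_pos: [536.5, -249.3, 328.4]
ee_rot: [[0.938, 0.346, -0.0], [0.346, -0.938, 0.001], [-0.0, -0.001, -1.0]]
wrist_force: [-0.1, 0.6, -2.8]
finger_gap: 0.349
finger_force: 59.7
t 7.45 tcp [ 536.48 -249.35  328.41] yaw 20.25 tilt [-0.0005  0.0008] shift [-0.2   0.62 -1.59] rz None F [-0.07  0.56 -2.75] M [ 0.049  0.017 -0.009] gap 0.349 grip 59.74585918796947 j [ 30.7  27.  -15.4  99.2   8.4  54.9 -57.7]
cover scene {'centre': [276.7, 174.9], 'p': 0.9}
cover top {'centre': [282.1, 172.0], 'p': 0.29}
cover_seat scene {'centre': [277.2, 171.7], 'p': 0.64}
```

View pics/crop4.png

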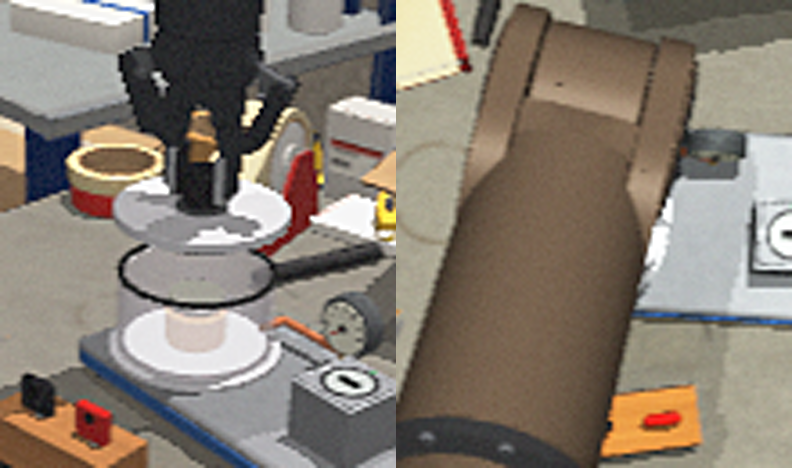

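The scene crop shows the cover held level above the rim: flange columns 250.8–300.8, bottom row 179.6; rim columns 252.7–296, bottom row 195.5. In the top view the arm covers both. I solve for the relative offset from these extents.

```bash
cat > fit.py <<'E'
from h import *
from scipy.optimize import least_squares
T=np.linspace(0,2*np.pi,720)
def ext(x,y,rad,zs):
    P=np.array([proj("scene",(x+rad*np.cos(t),y+rad*np.sin(t),z)) for z in zs for t in T[::4]]); return P[:,0].min(),P[:,0].max(),P[:,1].min(),P[:,1].max()
def solve(rad,zs,meas,w):
    f=lambda p:np.array(w)*(np.array(ext(p[0],p[1],rad,zs))-meas)
    s=least_squares(f,[536,-250],diff_step=1e-3); print(np.round(s.x,1),np.round(f(s.x),2))
E
python3 - <<'E'
from fit import *
solve(65,(138.8,147.8),[250.8,300.8,0,179.6],[1,1,0,1])
solve(60,(98,),[252.7,296,0,195.5],[1,1,0,1])
# segmentation of dark rim in scene1, unobstructed
im=cv2.imread("pics/scene1.png"); V=im.max(2)
for th in(60,80,100):
    m=np.zeros_like(V); m[174:198,250:298]=(V[174:198,250:298]<th)
    m[:,296:]=0
    n,l,st,ce=cv2.connectedComponentsWithStats(m); i=1+np.argmax(st[1:,4]); q=np.argwhere(l==i)[:,::-1]
    x0,y0,x1,y1=q[:,0].min()-.5,q[:,1].min()-.5,q[:,0].max()+.5,q[:,1].max()+.5; print(th,x0,x1,y0,y1)
    solve(60,(98,),[x0,x1,y0,y1],[1,1,1,1])
E
```

```text
Traceback (most recent call last):
  File "fit.py", line 8, in solve
    s=least_squares(f,[536,-250],diff_step=1e-3); print(np.round(s.x,1),np.round(f(s.x),2))
  File "fit.py", line 7, in <lambda>
    f=lambda p:np.array(w)*(np.array(ext(p[0],p[1],rad,zs))-meas)
                                     ~~~^^^^^^^^^^^^^^^^^^
  File "fit.py", line 5, in ext
    P=np.array([proj("scene",(x+rad*np.cos(t),y+rad*np.sin(t),z)) for z in zs for t in T[::4]]); return P[:,0].min(),P[:,0].max(),P[:,1].min(),P[:,1].max()
                ~~~~^^^^^^^^^^^^^^^^^^^^^^^^^^^^^^^^^^^^^^^^^^^^^
  File "h.py", line 13, in proj
    c=r.camera_info(cam); K=np.array(c["camera_matrix"]); R=np.array(c["rotation"]); q=K@R.T@(np.array(P,float)-np.array(c["origin"])); return q[:2]/q[2]
ValueError: time passes only in moves, steps and waits
```

```bash
sed -i 's/^from station import r$/from station import r\nCI={c:r.camera_info(c) for c in ("scene","top")}/; s/c=r.camera_info(cam)/c=CI[cam]/' h.py
python3 - <<'E'
from fit import *
solve(65,(138.8,147.8),[250.8,300.8,0,179.6],[1,1,0,1])
solve(60,(98,),[252.7,296,0,195.5],[1,1,0,1])
im=cv2.imread("pics/scene1.png"); V=im.max(2)
for th in(60,80,100):
    m=np.zeros_like(V); m[174:198,250:298]=(V[174:198,250:298]<th)
    m[:,296:]=0
    n,l,st,ce=cv2.connectedComponentsWithStats(m); i=1+np.argmax(st[1:,4]); q=np.argwhere(l==i)[:,::-1]
    x0,y0,x1,y1=q[:,0].min()-.5,q[:,1].min()-.5,q[:,0].max()+.5,q[:,1].max()+.5; print(th,x0,x1,y0,y1)
    solve(60,(98,),[x0,x1,y0,y1],[1,1,1,1])
E
```

```text
[ 546.  -242.3] [ 0.47 -0.47  0.    0.12]
[ 536.4 -249.9] [-0.71  0.71  0.   -0.15]
60 252.5 271.5 181.5 194.5
[ 508.  -232.3] [-12.92  13.    -5.22   1.52]
80 252.5 295.5 175.5 195.5
[ 536.2 -248.7] [-0.85  0.85  0.14 -0.3 ]
100 251.5 295.5 175.5 195.5
[ 534.9 -248.1] [-0.36  0.36  0.19 -0.23]
```

```bash
python3 - <<'E'
from fit import *
solve(65,(8,17),[192.6,232.9,0,189.6],[1,1,0,1])
solve(65,(8,17),[192.6,232.9,0,190.2],[1,1,0,1])
for a in("scene1","scene2"):
    im=cv2.imread(f"pics/{a}.png"); V=im.max(2).astype(int)
    if a=="scene1":
        print(V[184:194,212].tolist(),V[184:194,208].tolist(),V[181,186:198].tolist(),V[181,228:238].tolist())
    else:
        print(V[172:186,272].tolist(),V[172:186,278].tolist(),V[167,245:256].tolist(),V[167,294:306].tolist())
E
```

```text
[527.   33.3] [ 0.02 -0.02  0.    0.  ]
[524.7  29.9] [-0.04  0.04  0.   -0.01]
[169, 177, 178, 143, 154, 107, 76, 77, 180, 157] [178, 179, 182, 144, 148, 83, 82, 78, 98, 170] [94, 94, 127, 169, 167, 166, 154, 162, 188, 182, 179, 176] [238, 242, 235, 146, 128, 151, 141, 161, 160, 155]
[150, 147, 148, 140, 141, 224, 144, 145, 87, 171, 167, 162, 158, 164] [141, 133, 252, 242, 240, 249, 133, 148, 102, 172, 166, 166, 160, 160] [131, 134, 133, 142, 139, 135, 157, 193, 181, 182, 179] [236, 236, 236, 235, 242, 243, 184, 97, 110, 114, 114, 110]
```

The flange is offset from the tool by about +4 mm along tool x, and the round knob allows that. I correct for it and lower in steps with force checks.

```bash
python3 -m jog '[[-2,0,0,0,0,0],[-2,0,5,0,0,0],[0,0,10,0,0,0],[0,0,8,0,0,0],[0,0,4,0,0,0],[0,0,0,0,0,0],[0,0,0,0,0,0]]'; python3 -m jog '[[0,0,2,0,0,0],[0,0,2,0,0,0],[0,0,1,0,0,0],[0,0,1,0,0,0],[0,0,0,0,0,0]]';python3 - <<'E'
from h import *
go(532.6,-250.6,287.6)
E
```

```text
t: 8.45
tcp_pos: [532.8, -251.5, 301.6]
ee_rot: [[0.938, 0.346, -0.0], [0.346, -0.938, 0.0], [-0.0, -0.0, -1.0]]
wrist_force: [0.1, 0.2, -2.4]
finger_gap: 0.35
finger_force: 59.7
t: 8.95
tcp_pos: [532.6, -251.5, 295.6]
ee_rot: [[0.938, 0.345, -0.0], [0.345, -0.938, -0.0], [-0.0, -0.0, -1.0]]
wrist_force: [-0.0, 0.7, -3.0]
finger_gap: 0.351
finger_force: 59.7
t 8.95 tcp [ 532.65 -251.46  295.61] yaw 20.21 tilt [-0.0002 -0.    ] shift [ 0.25 -0.83  8.01] rz None F [-0.02  0.7  -2.96] M [0.034 0.041 0.033] gap 0.351 grip 59.74766850406013 j [ 30.7  28.9 -15.  101.5   9.3  50.8 -58.2]
```

```bash
python3 -m jog '[[0,-0.5,1,0,0,0],[0,0,1,0,0,0],[0,0,1,0,0,0],[0,0,0,0,0,0]]'; python3 -m jog '[[0,0,1,0,0,0],[0,0,1,0,0,0],[0,0,1,0,0,0],[0,0,0,0,0,0]]';python3 - <<'E'
from h import *
go(532.6,-250.6,287.6)
E
```

```text
t: 9.35
tcp_pos: [532.4, -251.0, 292.5]
ee_rot: [[0.938, 0.345, -0.0], [0.345, -0.938, 0.0], [-0.0, -0.0, -1.0]]
wrist_force: [0.5, 0.1, -2.4]
finger_gap: 0.349
finger_force: 59.7
t: 9.75
tcp_pos: [532.5, -251.0, 289.5]
ee_rot: [[0.938, 0.345, -0.0], [0.345, -0.938, 0.0], [-0.0, -0.0, -1.0]]
wrist_force: [0.5, -0.5, -2.0]
finger_gap: 0.35
finger_force: 59.7
t 9.75 tcp [ 532.48 -250.97  289.53] yaw 20.21 tilt [-0.0002  0.0001] shift [ 0.24 -0.31  1.93] rz None F [ 0.47 -0.53 -2.01] M [0.013 0.016 0.009] gap 0.35 grip 59.747875345201464 j [ 30.6  29.3 -14.9 101.9   9.4  50.1 -58.4]
```

```bash
python3 -m jog '[[0,0,1,0,0,0],[0,0,1,0,0,0],[0,0,0,0,0,0]]'; python3 -m jog '[[0,0,1,0,0,0],[0,0,1,0,0,0],[0,0,0,0,0,0]]';python3 - <<'E'
from h import *
go(532.6,-250.6,287.6)
E
```

```text
t: 10.05
tcp_pos: [532.5, -251.1, 287.8]
ee_rot: [[0.938, 0.345, 0.0], [0.345, -0.938, -0.0], [0.0, 0.0, -1.0]]
wrist_force: [0.1, -0.5, -2.2]
finger_gap: 0.349
finger_force: 59.8
t: 10.35
tcp_pos: [532.5, -250.9, 287.6]
ee_rot: [[0.938, 0.345, 0.001], [0.345, -0.938, -0.001], [0.0, 0.001, -1.0]]
wrist_force: [-6.7, 1.9, 18.1]
finger_gap: 0.352
finger_force: 61.9
t 10.35 tcp [ 532.47 -250.93  287.62] yaw 20.2 tilt [ 0.0007 -0.0008] shift [ 0.23 -0.26  0.02] rz None F [-6.75  1.93 18.08] M [0.612 1.533 0.038] gap 0.352 grip 61.871713558794 j [ 30.5  29.4 -14.9 102.    9.5  49.8 -58.4]
```

Contact came at exactly the predicted seat height. I relieve the push, open, raise and look.

```bash
python3 -m jog '[[0,0,-1.5,0,0,0],[0,0,0,0,0,0]]'; python3 -m jog '[[0,0,0,0,0,0],[0,0,0,0,0,0],[0,0,0,0,0,0],[0,0,0,0,0,0],[0,0,0,0,0,0],[0,0,0,0,0,0]]' 1.0; python3 -m jog '[[0,0,-10,0,0,0],[0,0,-20,0,0,0],[0,0,-30,0,0,0],[0,0,-20,0,0,0],[0,0,0,0,0,0]]'; python3 - <<'E'
from h import *
go(384,-310,367,85)
im=r.snapshot("scene"); cv2.imwrite("pics/scene3.png",im[:,:,::-1])
cv2.imwrite("pics/crop5.png",cv2.resize(im[140:260,210:340,::-1],None,fx=5,fy=5,interpolation=cv2.INTER_CUBIC))
E
```

```text
t: 10.55
tcp_pos: [532.6, -251.1, 287.7]
ee_rot: [[0.938, 0.345, 0.001], [0.345, -0.938, -0.0], [0.001, 0.001, -1.0]]
wrist_force: [-2.2, 0.9, 6.3]
finger_gap: 0.349
finger_force: 60.7
t: 11.15
tcp_pos: [532.5, -251.0, 287.2]
ee_rot: [[0.938, 0.345, -0.0], [0.345, -0.938, 0.0], [-0.0, -0.0, -1.0]]
wrist_force: [-0.1, 0.1, 0.2]
finger_gap: 0.999
finger_force: 0.0
t: 11.65
tcp_pos: [533.4, -251.1, 371.1]
ee_rot: [[0.938, 0.345, 0.006], [0.345, -0.938, -0.002], [0.004, 0.004, -1.0]]
wrist_force: [0.7, -0.4, -1.0]
finger_gap: 1.001
finger_force: 0.0
t 11.65 tcp [ 533.45 -251.15  371.14] yaw 20.21 tilt [ 0.0056 -0.0022] shift [-160.6     3.59    3.43] rz -64.79 F [ 0.68 -0.41 -1.03] M [-0.004 -0.038  0.028] gap 1.001 grip 0.0 j [ 31.3  24.3 -15.7  96.9   7.5  59.5 -56.6]
```

View pics/crop5.png

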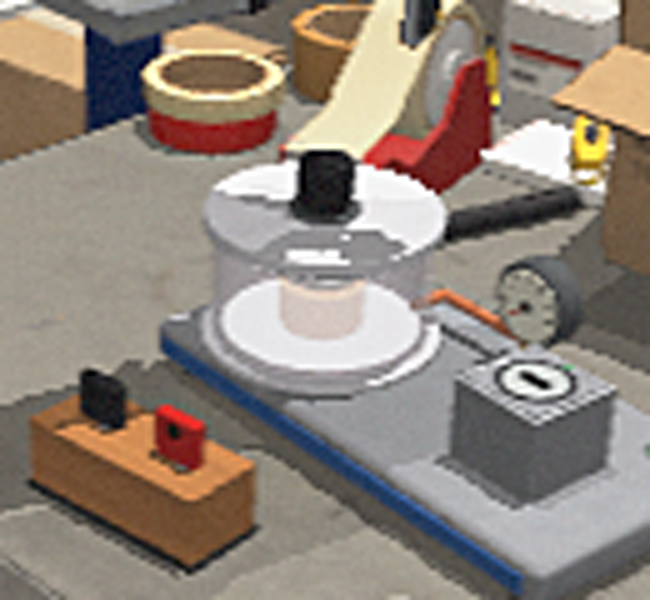

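The cover sits flat on the rim. The red key head is at px (246,227) and the lock slot at about (317,215.5). Turning the tool to line up with the key; block yaw is about +9°, so tool x goes to 99°.

```bash
python3 -m jog '[[0,0,0,0,0,-5],[0,0,0,0,0,-8.4],[0,0,0,0,0,-8.4],[0,0,0,0,0,-8.4],[0,0,0,0,0,-8.4],[0,0,0,0,0,-8.4],[0,0,0,0,0,-8.4],[0,0,0,0,0,-8.4],[0,0,0,0,0,-8.4],[0,0,0,0,0,-6.6],[0,0,0,0,0,0]]' 0.6 80; python3 - <<'E'
from h import *
np.set_printoptions(precision=1,suppress=True)
go(386,-312.4,300,99)
r.snapshot("top"); 
im=cv2.imread("pics/scene3.png"); h=cv2.cvtColor(im,cv2.COLOR_BGR2HSV); H,S,V=cv2.split(h)
m=((H<6)|(H>172))&(S>150)&(V>60); m[:222]=0;m[:,:236]=0;m[236:]=0;m[:,256:]=0
q=np.argwhere(m)[:,::-1]; c=q.mean(0); print(len(q),c,q.min(0),q.max(0),atz("scene",c,53))
lat=np.array([.7636,-.6454])
for P in((386,-312.4),atz("scene",c,53)[:2]): print(lat@np.array(P))
for n,z in(("red_key",40),("black_key",40),("key_block",0)):
  for k in r.mark_of(n,"top")[:2]: print(n,k["p"],atz("top",k["centre"],z))
E
```

```text
t: 12.8
tcp_pos: [532.1, -251.1, 366.4]
ee_rot: [[-0.158, 0.987, -0.001], [0.987, 0.158, 0.001], [0.001, -0.001, -1.0]]
wrist_force: [0.1, -0.0, 0.0]
finger_gap: 0.598
finger_force: 0.0
t 12.8 tcp [ 532.1 -251.1  366.4] yaw 99.1 tilt [-0.  0.] shift [ -37.4 -153.9   66.5] rz 0.1 F [ 0.1 -0.   0. ] M [-0.1  0.1  0. ] gap 0.598 grip 0.0 j [ 43.7  27.5 -33.9  96.1  17.   61.7  13.8]
87 [245.6 226.9] [241 222] [250 233] [ 389.7 -310.8   53. ]
496.37255999999996
498.1821359465981
black_key 0.44 [ 373.5 -277.1   40. ]
key_block 0.66 [ 382.  -286.1    0. ]
```

```bash
python3 -m jog '[[-3.2,-12.8,0,0,0,0],[-6,-25,0,0,0,0],[-7,-28,0,0,0,0],[-7,-28,5,0,0,0],[-6,-25,15,0,0,0],[-5,-22,20,0,0,0],[-3,-12,20,0,0,0],[0,0,10,0,0,0],[0,0,0,0,0,0]]'; python3 - <<'E'
from h import *
go(387,-312,216,99)
im=r.snapshot("scene"); cv2.imwrite("pics/scene4.png",im[:,:,::-1])
E
```

```text
t: 13.9
tcp_pos: [386.9, -311.5, 296.4]
ee_rot: [[-0.155, 0.988, -0.001], [0.988, 0.155, 0.001], [0.001, -0.001, -1.0]]
wrist_force: [-0.8, -0.2, 0.2]
finger_gap: 0.602
finger_force: 0.0
t 13.9 tcp [ 386.88 -311.55  296.41] yaw 98.94 tilt [-0.0014  0.0011] shift [-0.57  0.15 80.41] rz -0.06 F [-0.75 -0.22  0.21] M [0.038 0.013 0.028] gap 0.602 grip 0.0 j [ 57.9  24.1 -32.7 113.1  17.4  47.7  24.5]
```

```bash
python3 -m jog '[[0,0,15,0,0,0],[0,0,25,0,0,0],[0,0,20,0,0,0],[0,0,12,0,0,0],[0,0,7,0,0,0],[0,0,0,0,0,0]]'; python3 -m jog '[[0,0,0,0,0,0],[0,0,0,0,0,0],[0,0,0,0,0,0],[0,0,0,0,0,0],[0,0,0,0,0,0],[0,0,0,0,0,0],[0,0,0,0,0,0]]' 0 40; python3 - <<'E'
from h import *
go(387,-312,216,99)
E
```

```text
t: 14.55
tcp_pos: [387.9, -311.5, 218.1]
ee_rot: [[-0.157, 0.988, -0.0], [0.988, 0.157, 0.0], [0.0, -0.0, -1.0]]
wrist_force: [-0.3, 0.2, -0.8]
finger_gap: 0.596
finger_force: 0.0
t: 15.25
tcp_pos: [387.3, -311.9, 218.9]
ee_rot: [[-0.156, 0.988, 0.0], [0.988, 0.156, -0.001], [-0.001, -0.0, -1.0]]
wrist_force: [-2.0, 0.2, 5.1]
finger_gap: 0.095
finger_force: 39.7
t 15.25 tcp [ 387.33 -311.93  218.93] yaw 98.98 tilt [ 0.0001 -0.0009] shift [-0.01 -0.33  2.93] rz -0.02 F [-2.03  0.18  5.15] M [0.038 0.564 0.043] gap 0.095 grip 39.726417660713196 j [ 54.2  30.5 -28.7 117.   23.5  38.   19. ]
```

```bash
python3 -m jog '[[0,0,-3,0,0,0],[0,0,-6,0,0,0],[0,0,-10,0,0,0],[0,0,-16,0,0,0],[0,0,-20,0,0,0],[0,0,-20,0,0,0],[0,0,-15,0,0,0],[0,0,-8,0,0,0],[0,0,0,0,0,0]]' 0 60; python3 -m jog '[[0,0,0,0,0,4],[0,0,0,0,0,5],[0,0,0,0,0,2],[0,0,0,0,0,0]]';  python3 - <<'E'
from h import *
np.set_printoptions(precision=2,suppress=True)
go(532,-408.5,300,87.8)
im=cv2.imread("pics/scene3.png"); V=im.max(2).astype(int); print(V[208:222,308:328])
t=cv2.imread("pics/top0.png").max(2).astype(int); print(t[168:182,306:324])
E
```

```text
t: 16.15
tcp_pos: [387.7, -311.8, 317.5]
ee_rot: [[-0.156, 0.988, 0.002], [0.988, 0.156, -0.002], [-0.002, 0.002, -1.0]]
wrist_force: [0.7, -0.5, -1.1]
finger_gap: 0.086
finger_force: 61.3
t: 16.55
tcp_pos: [387.2, -311.5, 315.5]
ee_rot: [[0.035, 0.999, -0.001], [0.999, -0.035, 0.001], [0.001, -0.001, -1.0]]
wrist_force: [-0.9, -0.4, -1.3]
finger_gap: 0.088
finger_force: 61.3
t 16.55 tcp [ 387.2  -311.47  315.54] yaw 88.0 tilt [-0.  0.] shift [-91.92 148.12  15.33] rz 0.2 F [-0.93 -0.4  -1.27] M [ 0.   -0.04  0.04] gap 0.088 grip 61.25069260597229 j [ 56.7  22.2 -30.9 112.   14.8  49.7  16. ]
[[169 170 181 206 189 136  81  92 137 139  88  72  34  71 110 102 102 104
   96 105]
 [169 169 168 164 177 167 126 163 181 183 134  70 134 178 177 181 176 160
   93  99]
 [119 139  64 110 178 209 190 179 192 182 175 185 179 162 158 160 165 171
  176 177]
 [ 77  98 169 201 182 190 188 188 186 189 192 190 202 207 155 159 157 161
  161 164]
 [172 233 255 202  98  85  83 113 113  94  70 116 166 186 186 179 163 158
  158 161]
 [197 163  68  72 187 252 253 255 247 241 224 187 147  74 126 172 191 180
 
[... 1041 characters left out ...]
250 245 172 113 187 184]
 [218 199 126 231 254 252 250 255 255 255 254 251 251 252 230 158 186 193]
 [243 217 140 234 254 228  99  35  39  72  92  87 228 253 232 140 178 168]
 [227 194 124 232 254 230 117  53  53  49  45  35 224 254 233 137 178 202]
 [215 186 103 225 253 240 204 188 160 132 132 123 234 254 227 132 179 207]
 [191 204 131 223 253 249 250 255 255 255 255 254 253 253 212 110 180 202]
 [204 220 182 157 235 250 248 248 250 248 247 248 252 243 158 145 202 203]
 [202 213 198 129 138 235 251 252 251 249 246 251 242 161 115 192 215 207]
 [201 211 215 181 115 101 189 248 255 254 252 222 123 117 193 213 214 210]
 [196 213 214 215 204 154  95 104 123 121  92  75 122 194 215 214 211 220]]
```

```bash
python3 - <<'E'
from h import *
np.set_printoptions(precision=2,suppress=True)
def cen(f,y0,y1,x0,x1):
    w=np.clip(240-cv2.imread(f).max(2).astype(float)[y0:y1,x0:x1],0,None); Y,X=np.mgrid[y0:y1,x0:x1]
    c=np.array([(w*X).sum(),(w*Y).sum()])/w.sum(); d=np.stack([(X-c[0]).ravel(),(Y-c[1]).ravel()]); C=(d*w.ravel())@d.T/w.sum(); v=np.linalg.eigh(C)[1][:,1]; return c,v
a,va=cen("pics/scene3.png",214,218,312,321); b,vb=cen("pics/top0.png",173,177,310,319)
print(a,b,atz("scene",a,76),atz("top",b,76),tri(a,b))
for cam,c,v in(("scene",a,va),("top",b,vb)):
    d=atz(cam,c+v*3,76)-atz(cam,c-v*3,76); print(cam,"slot dir yaw",np.degrees(np.arctan(-d[0]/d[1])))
E
```

```text
[316.53 215.62] [314.68 174.8 ] [ 534.19 -406.69   76.  ] [ 529.98 -409.07   76.  ] (array([ 530.14, -409.23,   78.58]), np.float64(1.2769573605647342))
scene slot dir yaw 8.550571166039507
top slot dir yaw -2.9977893705047207
```

```bash
python3 -m jog '[[-5,8,0,0,0,0],[-10,16,0,0,0,0],[-13,21,0,0,0,0],[-14,23,0,0,0,0],[-14,23,0,0,0,0],[-13,21,0,0,0,0],[-10,16,2,0,0,0],[-7,11,5,0,0,0],[-4,7,8,0,0,0],[-1.3,2,6,0,0,0],[0,0,0,0,0,0],[0,0,0,0,0,0]]'; python3 - <<'E'
from h import *
np.set_printoptions(precision=2,suppress=True)
go(532,-408,294,87.8)
im=r.snapshot("scene"); cv2.imwrite("pics/scene5.png",im[:,:,::-1])
for k in r.mark_of("red_key","scene")[:2]: print(k)
for k in r.mark_of("lock_face","scene")[:2]: print(k)
p=np.array(r.get_state()["tcp_pos"]);s=p-[0,0,178.9]
print("pred shoulder",proj("scene",s),"tip",proj("scene",s-[0,0,31]),"head top",proj("scene",s+[0,0,26]))
cv2.imwrite("pics/crop6.png",cv2.resize(im[165:240,275:365,::-1],None,fx=8,fy=8,interpolation=cv2.INTER_CUBIC))
E
```

```text
t: 17.75
tcp_pos: [531.7, -407.8, 295.0]
ee_rot: [[0.035, 0.999, -0.001], [0.999, -0.035, 0.0], [0.0, -0.001, -1.0]]
wrist_force: [0.1, 1.2, -0.6]
finger_gap: 0.095
finger_force: 61.3
t 17.75 tcp [ 531.75 -407.82  294.97] yaw 88.02 tilt [-0.  0.] shift [-0.17  0.26  0.97] rz 0.22 F [ 0.14  1.16 -0.58] M [ 0.06 -0.03  0.01] gap 0.095 grip 61.25132918357849 j [ 49.8  37.5 -27.1  88.4  18.9  58.7  15.7]
{'centre': [317.9, 202.9], 'p': 0.47}
{'centre': [318.5, 215.0], 'p': 0.68}
pred shoulder [317.75 201.33] tip [316.64 212.61] head top [318.72 191.61]
```

View pics/crop6.png

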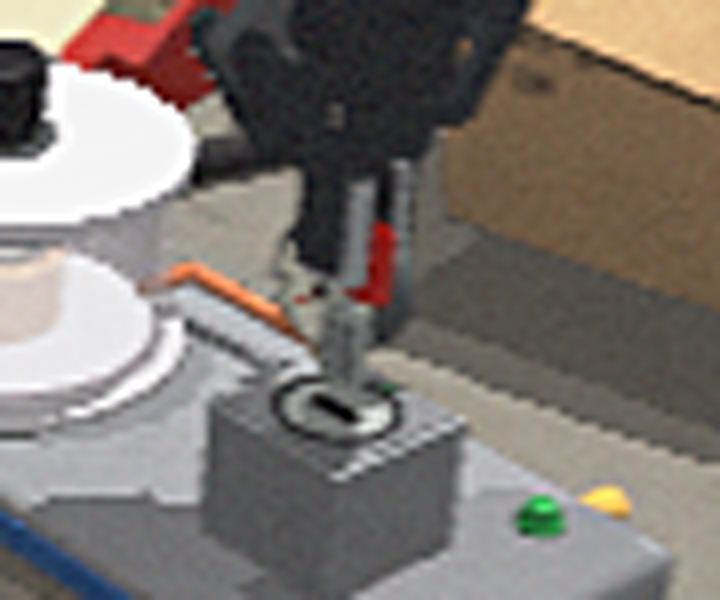

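The crop shows the key hanging straight, its blade tip just above the slot: tip at px (318,213), slot centre at (316.6,215.5). Comparing the head's measured edges with the predicted ones to get the key's offset in the grip.

```bash
python3 - <<'E'
from h import *
np.set_printoptions(precision=1,suppress=True,linewidth=200)
im=cv2.imread("pics/scene5.png").astype(int); red=im[:,:,2]-im[:,:,:2].max(2)
print("red cols 308..327 rows 190..205"); print(red[190:206,308:328])
print("gray"); print(im.mean(2).astype(int)[202:218,310:328])
s=np.array([531.75,-407.82,116.1]); a=np.radians(-2); Rz=np.array([[np.cos(a),-np.sin(a),0],[np.sin(a),np.cos(a),0],[0,0,1]])
for n,v in dict(headRnear=(-4.5,-14,0),headRfar=(4.5,-14,0),headRtop=(4.5,-14,26),headL=(-4.5,14,0),bladeL=(-2.5,8,-20),bladeR=(-2.5,-8,-20),bladeRf=(2.5,-8,-20),tip=(0,0,-31),slotc=(0,0,-40.1)).items(): print(n,proj("scene",s+Rz@np.array(v)))
E
```

```text
red cols 308..327 rows 190..205
[[  7   7   7   4   0  -6  -3  -5  -6  -5   0  -2  -3  -2   5   1   1  -1   1   5]
 [  8   7   8   8   0  -6  -7  -7  -6  -5   0  -1  -2  -3  -3  -8  -1  -2   2   5]
 [  5   4   5   7   2  -2  -3  -1  -1  -8  -3  -3  -9   4  31  -7  -6  -4   0   3]
 [  7   5   4   1  -5  -7  -3  -6  -6  -3  -2  -5  -8  42 134 103   9  -8  -1   7]
 [  5   7   5  -6  -4  -8  -1  -1  -5 -10  -3  -4  -1  51 129 132  61 -10   3   3]
 [  4   2  -3  -3 -11  -5  -3  -6  -4  -4  -5  -5   2  63 108 114  53 -13   1   4]
 [ 10   8   2   5  -5  -5  -3  -4   1  -2  -2  -3  -1  66 112 108  39  -8   4   6]
 [  7   9   2   1  -2  -1  -7   0  -8  -3   2  -4   7  84 111  91  29 -10   0   5]
 [  6  -3   3   5   2  -4  -7  -5  -4  -5  -3  -6  -1  94 107  93  33  -9   2   6]
 [  5   7  -1   1   0  -1   2  -1  -1  -2  -2  -9   1  90 112  83  18 -13  -3   4]
 [  8   2   3   1   1   2   0  -3  -2  -3  -8  -7  33 104 108  80  15 -13  -3   5]
 [ -1   0  -4   2  -1   3  27   1   2  11  51  72 107 101 101  67   0 -11   0   5]
 [ 22  -3  -6  14  66  34   0   1   0  -6   4  50  91 105 117  81  -5  -
[... 958 characters left out ...]
 173 101  97  77  78 106 117 128 130 160 154 153 158 162]
 [173 111  52  42  51  70  88 103  84 107 103  86  96 119 145 154 152 158]
 [ 44  39 119 162 165 151 120 113 107 111  70  42  61  68  81 111 138 149]
 [ 74 140 155 129  48  58  95 124 121 116 118 106  68  38 125 173 166 159]
 [102 156 139  93  38   0   7  63 106 114 114 106 138 134  51 126 162 154]
 [ 96 154 143 118 111  79  26   0   1 102 185 216 218 182  76 129 165 163]
 [ 44 121 147 115 121 123 117  76  15  55 155 214 214 183  55 113 169 165]]
headRnear [320.6 204.4]
headRfar [323.2 203.3]
headRtop [324.3 193.6]
headL [312.1 199.9]
bladeL [313.8 207.9]
bladeR [318.6 210.5]
bladeRf [320.  209.9]
tip [316.5 212.9]
slotc [316.2 216.1]
```

```bash
python3 -m jog '[[-1.6,0.2,2,0,0,0],[0,0,3,0,0,0],[0,0,2,0,0,0],[0,0,0,0,0,0],[0,0,0,0,0,0]]' 0 80; python3 -m jog '[[0,0,1,0,0,0],[0,0,1,0,0,0],[0,0,1,0,0,0],[0,0,1,0,0,0],[0,0,0,0,0,0],[0,0,0,0,0,0]]'; python3 - <<'E'
from h import *
go(532,-409.4,284,87.8)
E
```

```text
t: 18.4
tcp_pos: [532.3, -409.6, 288.1]
ee_rot: [[0.035, 0.999, -0.0], [0.999, -0.035, 0.0], [0.0, -0.0, -1.0]]
wrist_force: [-0.1, 0.8, -0.3]
finger_gap: 0.085
finger_force: 83.1
t: 19.0
tcp_pos: [532.1, -409.8, 284.3]
ee_rot: [[0.035, 0.999, -0.001], [0.999, -0.035, -0.0], [-0.0, -0.0, -1.0]]
wrist_force: [-2.6, 0.3, 3.6]
finger_gap: 0.081
finger_force: 84.0
t 19.0 tcp [ 532.07 -409.78  284.31] yaw 88.0 tilt [-0.0005 -0.0002] shift [ 0.37 -0.08  0.31] rz 0.2 F [-2.62  0.34  3.58] M [ 0.023  0.656 -0.02 ] gap 0.081 grip 83.9851462841034 j [ 49.7  38.2 -26.8  88.8  19.3  57.7  15.5]
```

```bash
python3 -m jog '[[0,-0.5,0,0,0,0],[0,-0.5,0,0,0,0],[0,0,0,0,0,0]]'; python3 -m jog '[[0,0,1,0,0,0],[0,0,1,0,0,0],[0,0,0,0,0,0]]'; python3 - <<'E'
from h import *
go(532,-409.4,284,87.8)
E
```

```text
t: 19.3
tcp_pos: [531.4, -409.6, 284.0]
ee_rot: [[0.035, 0.999, 0.0], [0.999, -0.035, 0.0], [0.0, 0.0, -1.0]]
wrist_force: [-1.0, 0.7, -0.5]
finger_gap: 0.083
finger_force: 83.3
t: 19.6
tcp_pos: [531.3, -409.5, 281.9]
ee_rot: [[0.035, 0.999, -0.0], [0.999, -0.035, 0.0], [0.0, -0.0, -1.0]]
wrist_force: [-0.1, 0.2, 0.1]
finger_gap: 0.085
finger_force: 83.3
t 19.6 tcp [ 531.34 -409.54  281.91] yaw 88.02 tilt [-0.0001  0.0002] shift [ 0.16  0.66 -2.09] rz 0.22 F [-0.11  0.21  0.09] M [0.034 0.016 0.031] gap 0.085 grip 83.33685994148254 j [ 49.8  38.3 -26.8  89.   19.4  57.4  15.4]
```

The tip is in the slot and free of force. I go deeper towards the pins.

```bash
python3 -m jog '[[0,0,2,0,0,0],[0,0,2,0,0,0],[0,0,2,0,0,0],[0,0,1,0,0,0],[0,0,0,0,0,0]]'; python3 -m jog '[[0,0,1,0,0,3],[0,0,1,0,0,-3],[0,0,1,0,0,-3],[0,0,1,0,0,3],[0,0,1,0,0,3],[0,0,1,0,0,-3],[0,0,0,0,0,0]]'; python3 - <<'E'
from h import *
go(531.3,-409.4,255,87.8)
E
```

```text
t: 20.1
tcp_pos: [531.2, -409.6, 274.9]
ee_rot: [[0.035, 0.999, -0.0], [0.999, -0.035, 0.0], [0.0, -0.0, -1.0]]
wrist_force: [0.2, 0.6, -1.3]
finger_gap: 0.084
finger_force: 83.3
t: 20.8
tcp_pos: [531.2, -409.3, 270.2]
ee_rot: [[0.033, 0.999, -0.0], [0.999, -0.033, -0.0], [-0.0, -0.0, -1.0]]
wrist_force: [-2.7, 1.3, 6.6]
finger_gap: 0.084
finger_force: 84.4
t 20.8 tcp [ 531.24 -409.35  270.15] yaw 88.11 tilt [-0.0002 -0.0002] shift [-0.05  0.07 15.15] rz 0.31 F [-2.65  1.31  6.63] M [0.582 0.699 0.091] gap 0.084 grip 84.35390710830688 j [ 49.6  39.  -26.6  89.6  19.8  56.1  15.2]
```

```bash
python3 -m jog '[[0,0,1,0,0,5],[0,0,0.5,0,0,-5],[0,0,0.5,0,0,-5],[0,0,0.5,0,0,5],[0,0,0.5,0,0,5],[0,0,0.5,0,0,-5],[0,0,0.5,0,0,-5],[0,0,0,0,0,5],[0,0,0,0,0,0]]' 0 110; python3 - <<'E'
from h import *
go(531.3,-409.4,255,87.8)
E
```

```text
t: 21.7
tcp_pos: [531.2, -409.5, 265.4]
ee_rot: [[0.036, 0.999, -0.0], [0.999, -0.036, 0.0], [0.0, -0.0, -1.0]]
wrist_force: [-1.3, 1.5, 3.2]
finger_gap: 0.076
finger_force: 110.4
t 21.7 tcp [ 531.21 -409.5   265.44] yaw 87.91 tilt [-0.0003  0.0001] shift [ 0.11  0.08 10.44] rz 0.11 F [-1.29  1.51  3.22] M [0.458 0.348 0.002] gap 0.076 grip 110.37314772605896 j [ 49.6  39.3 -26.4  89.8  19.9  55.7  14.9]
```

```bash
python3 -m jog '[[0,0,1,0,0,5],[0,0,1,0,0,-5],[0,0,1,0,0,-5],[0,0,0.5,0,0,5],[0,0,0.5,0,0,5],[0,0,0.5,0,0,-5],[0,0,0.5,0,0,-5],[0,0,0.5,0,0,5],[0,0,0,0,0,0]]'; python3 -m jog '[[0,0,1,0,0,5],[0,0,1,0,0,-5],[0,0,0.5,0,0,-5],[0,0,0.5,0,0,5],[0,0,0.5,0,0,5],[0,0,0.5,0,0,-5],[0,0,0,0,0,0]]'; python3 - <<'E'
from h import *
go(531.3,-409.4,255,87.8)
E
```

```text
t: 22.6
tcp_pos: [531.1, -409.5, 260.0]
ee_rot: [[0.035, 0.999, -0.001], [0.999, -0.035, -0.0], [-0.0, -0.001, -1.0]]
wrist_force: [-2.8, 1.5, 4.3]
finger_gap: 0.076
finger_force: 110.6
t: 23.3
tcp_pos: [531.2, -409.5, 255.5]
ee_rot: [[0.03, 1.0, -0.001], [1.0, -0.03, 0.0], [0.0, -0.001, -1.0]]
wrist_force: [-1.3, 1.0, 0.9]
finger_gap: 0.072
finger_force: 110.4
t 23.3 tcp [ 531.15 -409.54  255.47] yaw 88.27 tilt [-0.0007  0.0001] shift [0.15 0.14 0.47] rz 0.47 F [-1.28  1.05  0.92] M [ 0.308  0.471 -0.047] gap 0.072 grip 110.38327217102051 j [ 49.5  39.9 -26.3  90.2  20.4  54.7  14.9]
```

```bash
python3 -m jog '[[0,0,0.5,0,0,2],[0,0,0.5,0,0,-2],[0,0,0.5,0,0,0],[0,0,0.5,0,0,0],[0,0,0,0,0,0]]'; python3 - <<'E'
from h import *
go(531.3,-409.4,255,87.8)
E
```

```text
t: 23.8
tcp_pos: [531.2, -409.5, 255.2]
ee_rot: [[0.037, 0.999, -0.0], [0.999, -0.037, -0.0], [-0.0, -0.0, -1.0]]
wrist_force: [-7.0, 4.3, 15.6]
finger_gap: 0.074
finger_force: 112.5
t 23.8 tcp [ 531.18 -409.47  255.18] yaw 87.88 tilt [-0.0002 -0.0005] shift [0.07 0.12 0.18] rz 0.08 F [-6.96  4.33 15.57] M [ 0.983  1.723 -0.021] gap 0.074 grip 112.49688148498535 j [ 49.4  39.9 -26.2  90.3  20.4  54.6  14.5]
```

Home against the face. Now the turn, in stages with force checks.

```bash
python3 -m jog '[[0,0,-0.5,0,0,4],[0,0,0,0,0,6],[0,0,0,0,0,6],[0,0,0,0,0,6],[0,0,0,0,0,6],[0,0,0,0,0,0]]'; python3 - <<'E'
from h import *
go(531.3,-409.4,255,87.8)
E
```

```text
t: 24.4
tcp_pos: [531.3, -409.7, 255.2]
ee_rot: [[0.505, 0.863, 0.0], [0.863, -0.505, -0.001], [-0.001, 0.001, -1.0]]
wrist_force: [-4.6, 3.1, 10.1]
finger_gap: 0.074
finger_force: 111.6
t 24.4 tcp [ 531.29 -409.72  255.2 ] yaw 59.67 tilt [ 0.    -0.001] shift [ 0.29 -0.15  0.2 ] rz -28.13 F [-4.6   3.09 10.08] M [ 0.503  1.114 -0.   ] gap 0.074 grip 111.64360284805298 j [ 45.1  38.7 -19.1  90.7  14.8  53.1  -9.4]
```

```bash
python3 -m jog '[[0,0,0,0,0,6],[0,0,0,0,0,6],[0,0,0,0,0,6],[0,0,0,0,0,6],[0,0,0,0,0,6],[0,0,0,0,0,0]]'; python3 -m jog '[[0,0,0,0,0,6],[0,0,0,0,0,6],[0,0,0,0,0,6],[0,0,0,0,0,6],[0,0,0,0,0,5],[0,0,0,0,0,0]]'; python3 - <<'E'
from h import *
go(531.3,-409.4,255,87.8)
E
```

```text
t: 25.0
tcp_pos: [531.2, -410.0, 255.2]
ee_rot: [[0.869, 0.495, 0.0], [0.495, -0.869, -0.001], [-0.001, 0.001, -1.0]]
wrist_force: [-4.9, 1.4, 10.2]
finger_gap: 0.074
finger_force: 111.6
t: 25.6
tcp_pos: [531.1, -410.0, 255.2]
ee_rot: [[1.0, 0.012, 0.0], [0.012, -1.0, -0.001], [-0.0, 0.001, -1.0]]
wrist_force: [-5.0, 1.4, 9.6]
finger_gap: 0.081
finger_force: 111.6
t 25.6 tcp [ 531.14 -410.02  255.23] yaw 0.71 tilt [ 0.     -0.0014] shift [ 0.17 -0.61  0.23] rz -87.09 F [-4.98  1.37  9.6 ] M [0.352 1.122 0.085] gap 0.081 grip 111.6422188282013 j [ 35.5  37.2  -3.8  91.7   3.   51.2 -58.7]
```

```bash
python3 -m jog '[[0,0,0,0,0,2],[0,0,0,0,0,2],[0,0,0,0,0,0],[0,0,0,0,0,0]]'; python3 - <<'E'
from h import *
go(531.3,-409.4,255,87.8)
im=r.snapshot("scene"); cv2.imwrite("pics/crop7.png",cv2.resize(im[140:240,230:350,::-1],None,fx=6,fy=6,interpolation=cv2.INTER_CUBIC))
E
```

```text
t: 26.0
tcp_pos: [531.1, -410.1, 255.2]
ee_rot: [[0.999, -0.055, 0.0], [-0.055, -0.999, -0.001], [0.0, 0.001, -1.0]]
wrist_force: [-5.4, 1.2, 9.1]
finger_gap: 0.075
finger_force: 111.6
t 26.0 tcp [ 531.06 -410.12  255.2 ] yaw -3.13 tilt [ 0.0001 -0.0012] shift [ 0.2  -0.74  0.2 ] rz -90.93 F [-5.38  1.25  9.15] M [0.399 1.204 0.076] gap 0.075 grip 111.58649682998657 j [ 34.9  37.2  -2.8  91.7   2.2  51.1 -61.9]
```

View pics/crop7.png

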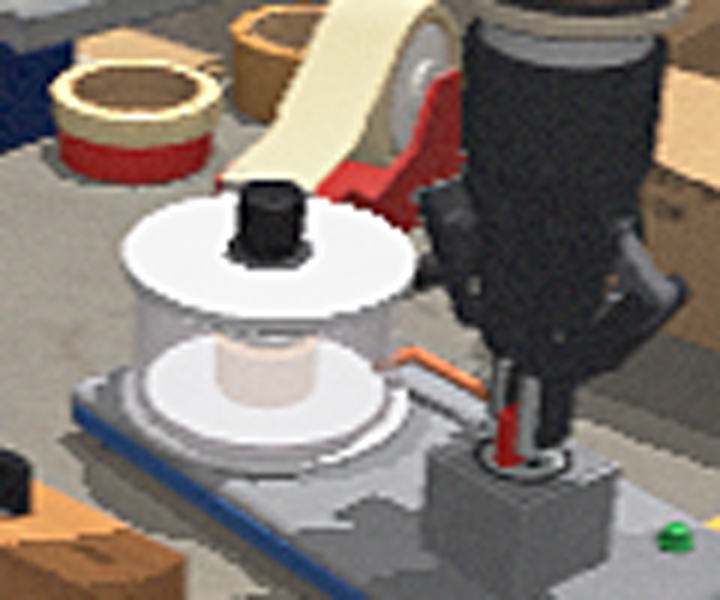

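The cover is seated, and the key is home and turned, still held by the pads at about px (316,214). A small extra turn to load the stop.

```bash
python3 -m jog '[[0,0,0,0,0,2],[0,0,0,0,0,2],[0,0,0,0,0,0],[0,0,0,0,0,0]]'; python3 - <<'E'
from h import *
go(531.3,-409.4,255,87.8)
E
```

```text
t: 26.45
tcp_pos: [531.1, -410.2, 255.2]
ee_rot: [[0.992, -0.124, 0.0], [-0.124, -0.992, -0.001], [0.0, 0.001, -1.0]]
wrist_force: [-4.3, 1.8, 9.6]
finger_gap: 0.078
finger_force: 111.7
t 26.45 tcp [ 531.05 -410.15  255.23] yaw -7.13 tilt [ 0.0001 -0.0013] shift [ 0.15 -0.78  0.23] rz -94.93 F [-4.26  1.8   9.64] M [0.39  1.169 0.068] gap 0.078 grip 111.66656613349915 j [ 34.2  37.1  -1.7  91.8   1.4  51.  -65.2]
```

```bash
python3 -m jog '[[0,0,0,0,0,2],[0,0,0,0,0,2],[0,0,0,0,0,0],[0,0,0,0,0,0]]'; python3 - <<'E'
from h import *
go(531.3,-409.4,255,87.8)
E
```

```text
t: 26.85
tcp_pos: [531.0, -410.2, 255.2]
ee_rot: [[0.981, -0.192, -0.0], [-0.192, -0.981, -0.002], [0.0, 0.001, -1.0]]
wrist_force: [-4.6, 0.9, 9.9]
finger_gap: 0.075
finger_force: 111.8
t 26.85 tcp [ 531.05 -410.17  255.24] yaw -11.09 tilt [-0.     -0.0015] shift [ 0.1  -0.8   0.24] rz -98.89 F [-4.55  0.9   9.86] M [0.295 1.29  0.514] gap 0.075 grip 111.77799940109253 j [ 33.5  37.1  -0.6  91.9   0.6  51.  -68.5]
```

The torque rise shows the stop is reached. Relaxing slightly and handing in.

```bash
python3 -m jog '[[0,0,0,0,0,-1],[0,0,0,0,0,0],[0,0,0,0,0,0]]'; python3 - <<'E'
from h import *
go(531.3,-409.4,255,87.8)
print(r.close_job())
E
```

```text
t: 27.15
tcp_pos: [531.0, -410.2, 255.2]
ee_rot: [[0.985, -0.175, 0.0], [-0.175, -0.985, -0.001], [0.0, 0.001, -1.0]]
wrist_force: [-5.1, 1.8, 9.7]
finger_gap: 0.075
finger_force: 111.7
t 27.15 tcp [ 531.02 -410.18  255.25] yaw -10.09 tilt [ 0.0001 -0.0014] shift [ 0.14 -0.82  0.25] rz -97.89 F [-5.13  1.76  9.73] M [0.282 1.206 0.423] gap 0.075 grip 111.71702027320862 j [ 33.7  37.1  -0.9  91.8   0.8  51.  -67.6]
the job is handed in; nothing more can be done
None
```

I handed the job in at about 27 s with the cover seated and released, and the red key home, turned clockwise to its stop and still gripped at about 110 N; no verdict was returned.

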